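# Stack the shell-inlay trays in their clip carrier and snap the cover on

## Robot

A 6-joint arm with a two-finger parallel gripper is mounted at the origin on the work surface. World frame = base frame: x ahead of the robot, y to its left, z up, the work surface at z = 0. Lengths are in m, angles in rad, forces in N, time in s.
With the tool pointing down it reaches from about 0.375 to 0.9 m from the base axis. Payload 3.1 kg.
Tool frame: the origin (TCP) lies midway between the tips of the shut fingers; the grasp point (between the pads) lies 19 mm behind it; z points along the fingers, y is the line along which they close (so a half turn about z gives the same grasp; the last joint's range is limited). The gripper opens to 85 mm and grips with 20 to 120 N. Pads are 22 mm wide; open, the fingers measure 114 mm over their backs; the gripper's body (76 mm by 85 mm) begins 54 mm behind the grasp point. The pads swing forward as they close: fully open they stand 13 mm farther back than shut.
Start: joints at [-1.502, 0.527, 1.433, -0, 1.181, -0.178], TCP at [0.153, -0.606, 0.231] pointing down, gripper open.
Joint ranges: [-3.08, 3.08], [-0.75, 2.2], [0.22, 2.44], [-1.43, 4.57], [0, 2.65], [-2.85, 2.85]. Speed limits (rad/s): [2.79, 2.79, 3.14, 3.14, 3.14, 3.14].

## Interface

Orientations are given as a unit quaternion [x, y, z, w].
In Python, from station import manip gives the robot as it stands.
- The arm moves only by the tool drive_tool, never from a script. Its argument "motion" is a list that holds one entry, the list of rows, each a list of 5 numbers: the finger opening in mm, from 0 to 85.4, then the shift along the tool's x, y, z in units of 30 mm (1.0 is 30 mm), then the turn about the tool's z in units of 8 degrees (1.0 is 8 degrees). In form: [[[fingers, x, y, z, yaw], ...]]. A call has 1 to 10 rows; each row is the pose to reach, as a shift and turn from the pose commanded when the call began, along the tool's axes at that moment; what a row does not reach only later rows make up. A row lasts 1/10 s, in which the tool goes at most 50 mm and 8.59 degrees, less where a joint would pass 70% of its speed; a pose out of reach is approached as far as the arm can. A call with a gripper value outside its range is refused whole. The fingers move at their own pace and stop on an object; "squeeze" is the grip in N (left out, the last holds). Time passes only in rows, so rows that repeat a pose let the fingers close. It gives the time, the measured TCP pose, the force, the opening and the grip force at its end, in the units of the state.
- manip.sense(): the state, without advancing time (a new reading comes with each control period).
- manip.snapshot(name): name is "scene" or "top" or "wrist"; returns the picture (420x560x3 uint8, red, green, blue); there is no depth.
- manip.camera_model(name): a dict with "fov_y" (degrees; the focal length in pixels is half the picture's height over the tangent of half this angle, whatever the lens; pixels are square), "cx", "cy" (the principal point, pixels), "origin" and "orientation" of the camera in the world. Camera axes: x right, y up, looking along -z (the intrinsics and any distortion apply to the point x, -y, -z); pixel columns grow to the right and rows downward; lengths in m; the calibration is good to about 2 mm. A picture is of the moment at which its call begins: read the wrist's pose just before it. camera_model takes no time and is no camera call; for the wrist camera it gives the pose at the moment of the call.
- manip.sign_off(): hands the job in; it is judged then, once.
The state is a dict: "t": time; "q": joint angles; "qd": joint speeds; "tau": joint torques, N m; "tcp_pos": TCP position; "tool_rot": TCP orientation; "force": force on the tool from outside, world axes, zero at the start; "ft_torque": the same for the moment, N m; "finger_gap": opening from 0.0 (shut) to 1.0 (fully open); "gripper_force": force on a finger pad.
Only numpy, scipy, OpenCV 4.12 (cv2) and the standard library are available. Lean on these libraries where they do the work, as an engineer would, in place of code of your own. Each camera call takes 0.05 s, during which the arm holds its last target. There are 200 camera calls.

## Task

Pack the shell-inlay trays into the black clip carrier: the blue tray at the bottom, the yellow one on it and the red one on top, each centred and square between the two steel clips and let go before the next is added. Then lay the white cover on the red tray with its ends towards the clips and press it down evenly until both clips have snapped over its ends, and let go. Leave the green tray, the glue jar and the bowl where they are.

Things in the scene. Friction and masses are not known exactly. Their poses are not given: they have to be found in the camera images.
- carrier: fixed clip carrier: black base 104 (its x) x 50 (y) x 8 mm, brass rectangle on it, an upright steel spring clip at each x end (y sides open: fingers closing along y fit). Origin: centre of base underside, on the table, z up. Trays stand centred between the clips, sides parallel to the base, undersides 8, 28, 48 mm above the origin; the seated cover's underside 68 mm
- clip_near (a joint): outward deflection (m) of the 26 mm wide clip at the carrier's -x end: 0 at rest and when snapped over the cover, about 0.0045 as the cover passes its sloped nose (needs 4 to 8 N a clip), at most 0.012. Noses at rest 65 mm apart, their catch faces 75.5 mm and flared tops 93 mm above the carrier's origin; strips below them 79 mm apart, 3 mm thick
- clip_far (a joint): the same for the spring clip at the carrier's +x end.
- tray_blue: blue open sorting tray with pale shell blanks (they are part of it) on its floor: 56 x 56 mm, 20 mm high, walls 4 mm, about 70 g. The four sides are alike. Origin: centre of its underside; x and y along its sides, z up. It goes at the bottom, on the carrier base.
- tray_yellow: yellow open sorting tray with pale shell blanks (they are part of it) on its floor: 56 x 56 mm, 20 mm high, walls 4 mm, about 70 g. The four sides are alike. Origin: centre of its underside; x and y along its sides, z up. It goes on the blue tray.
- tray_red: red open sorting tray with pale shell blanks (they are part of it) on its floor: 56 x 56 mm, 20 mm high, walls 4 mm, about 70 g. The four sides are alike. Origin: centre of its underside; x and y along its sides, z up. It goes on the yellow tray.
- cover: the snap cover: flat white plate 74 (its x) x 50 (its y) x 6 mm with a black grip block in the middle, 28 (x) x 20 (y) mm, reaching from 6 to 30 mm above the underside; about 70 g. Origin: centre of its underside; z up. Its long x side goes along the carrier's x, either way round, so that its two short ends go under the clips' noses.
- tray_green: green open sorting tray with pale shell blanks (they are part of it) on its floor: 56 x 56 mm, 20 mm high, walls 4 mm, about 70 g. The four sides are alike. Origin: centre of its underside; x and y along its sides, z up. It is not needed and stays where it is.
- glue_jar: loose glue jar, 48 mm across, 65 mm high; stays where it is. Origin: centre of its underside.
- lacquer_bowl: loose dark red bowl, 76 mm across, 40 mm high; stays where it is. Origin: centre of its underside.
Not all that is in view belongs to the job. Several things have the shape of the tray_yellow; the one meant has the colours described above. Of the things that look like the cover, take the one that is farthest to the robot's left at the start.

How it is judged:
By the outcome, as a careful person would: the job done as asked, in the order asked, and still so for the second after the job is handed in, with the robot touching nothing.
It also fails if it takes over 128 s, if anything falls off the work surface, if the arm or the gripper's body presses on something with over 40 N, if the wrist force passes 120 N, or if a joint passes its speed limit or range.

## Working session

There is one attempt and no reset: what is moved stays moved. The work goes in short steps, Python scripts to look and compute and a tool call to move; the robot and the scene stay as the last step left them, time stands still between calls to the robot, and variables do not carry over. Pictures are saved under pics/ and viewed, at most 14 in all, crops included, and the job is handed in when it is done.

Besides the shell and the picture viewer there is one more tool, called as a command line: name --argument value ..., lists and objects as JSON in quotes. drive_tool: Moves the arm, as the interface text tells. Its arguments: {"type":"object","properties":{"motion":{"type":"array","items":{"type":"array","items":{"type":"array","items":{"type":"number"}}}},"squeeze":{"type":"number"}},"required":["motion"]}

```bash
ls; mkdir -p pics; python3 - <<'E'
from station import manip
import cv2
for n in("scene","top"):
    cv2.imwrite(f"pics/{n}0.png",manip.snapshot(n)[:,:,::-1]); print(n,manip.camera_model(n))
print(manip.camera_model("wrist")); print(manip.sense())
E
```

```text
pics
scene {'fov_y': 48.6468249623591, 'cx': 276.9733348240029, 'cy': 203.70314994012017, 'origin': array([1.02516135, 0.49873787, 0.9412115 ]), 'orientation': array([0.12809588, 0.31626495, 0.87335169, 0.34759855])}
top {'fov_y': 42.26259311761717, 'cx': 284.26204724733947, 'cy': 213.1666521844387, 'origin': array([ 0.35089836, -0.05290166,  1.33864446]), 'orientation': array([-0.04737732,  0.04773407,  0.71026104, -0.70071828])}
{'fov_y': 69.20808068876742, 'cx': 273.72359553097425, 'cy': 208.71143536351428, 'origin': array([ 0.21973785, -0.588609  ,  0.37466644]), 'orientation': array([-0.10791301,  0.08536832, -0.60864587,  0.78142001])}
{'t': 0.1, 'q': array([-1.50148976e+00,  5.28369769e-01,  1.43377852e+00, -1.05151797e-05,
        1.18138992e+00, -1.78488064e-01]), 'qd': array([ 0.00139242, -0.0002978 , -0.00377869,  0.00012837,  0.00224467,
       -0.00104295]), 'tau': array([ 6.68544471e-04, -4.43303096e+01, -1.78586787e+01, -2.67235100e-04,
        3.86036671e-03, -7.93541574e-06]), 'tcp_pos': array([ 0.15327934, -0.60525026,  0.23043219]), 'tool_rot': array([ 9.92333824e-01,  1.23582505e-01,  4.82234613e-05, -9.71593169e-04]), 'force': array([-0.32532342,  0.47133784,  0.11484649]), 'ft_torque': array([-0.0310838 ,  0.02227415,  0.02089162]), 'gripper_force': 0.0, 'finger_gap': 1.0030152674830393}
```

View pics/top0.png

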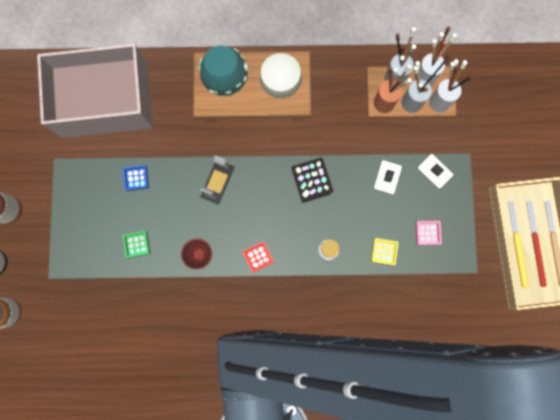

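View pics/scene0.png

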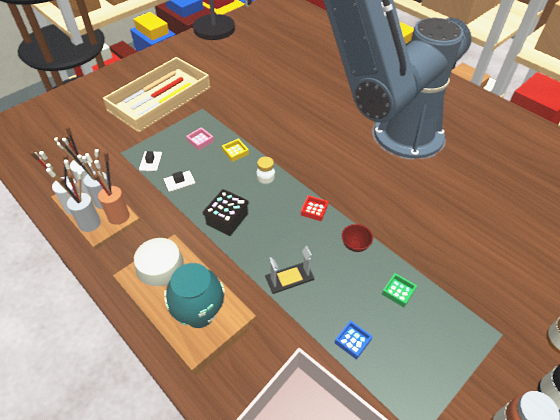

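```bash
cat > h.py <<'E'
import numpy as np, cv2
from scipy.spatial.transform import Rotation as R
from station import manip
def cam(n):
    m=manip.camera_model(n); f=210/np.tan(np.radians(m["fov_y"]/2))
    return f,m["cx"],m["cy"],np.array(m["origin"]),R.from_quat(m["orientation"])
def cast(c,px,z):
    f,cx,cy,o,r=c; px=np.atleast_2d(px).astype(float)
    d=r.apply(np.c_[(px[:,0]-cx)/f,-(px[:,1]-cy)/f,-np.ones(len(px))])
    return (o+d*((z-o[2])/d[:,2])[:,None])
def proj(c,p):
    f,cx,cy,o,r=c; v=r.inv().apply(np.atleast_2d(p)-o)
    return np.c_[cx+f*v[:,0]/-v[:,2],cy-f*v[:,1]/-v[:,2]]
HSV={"blue":((105,120,50),(125,255,255)),"green":((50,90,50),(85,255,255)),"red":((0,150,120),(6,255,255)),
"yellow":((24,120,120),(34,255,255)),"pink":((160,60,120),(175,255,255)),"white":((0,0,205),(180,40,255)),"brass":((15,110,120),(24,255,255)),"black":((0,0,0),(180,255,45))}
def mask(im,col):
    m=cv2.inRange(cv2.cvtColor(im,cv2.COLOR_RGB2HSV),*[np.array(a) for a in HSV[col]])
    return m
def blobs(im,col,amin=80,k=0):
    m=mask(im,col)
    if k: m=cv2.morphologyEx(m,cv2.MORPH_CLOSE,np.ones((k,k)))
    cs=cv2.findContours(m,cv2.RETR_EXTERNAL,cv2.CHAIN_APPROX_NONE)[0]
    return sorted([c for c in cs if cv2.contourArea(c)>amin],key=cv2.contourArea,reverse=True)
def rect(c,cnt,z):
    "metric min-area rectangle of a contour on plane z: centre, size, angle(deg)"
    p=cast(c,cnt.reshape(-1,2),z)[:,:2].astype(np.float32)*1000
    (x,y),s,a=cv2.minAreaRect(p); return np.round([x,y,s[0],s[1],a],1)
E
python3 - <<'E'
from h import *
for n in("top","scene"):
    im=cv2.imread(f"pics/{n}0.png")[:,:,::-1].copy(); c=cam(n)
    for col in("blue","yellow","red","green","pink","white","brass"):
        z=.006 if col=="white" else .008 if col=="brass" else .02
        for b in blobs(im,col,60,3)[:5]:
            r=rect(c,b,z)
            if max(r[2:4])<100: print(n,col,cv2.boundingRect(b),r)
im=cv2.imread("pics/top0.png"); cv2.imwrite("pics/crop1.png",cv2.resize(im[140:280,340:480],None,fx=4,fy=4))
E
```

```text
top blue (123, 165, 25, 25) [623.8 312.8  58.2  57.9   6.8]
top yellow (372, 239, 26, 26) [ 433.  -296.    56.7   55.6   79.8]
top green (123, 231, 27, 27) [458.8 307.1  57.3  58.7   9.9]
top pink (416, 221, 25, 24) [ 477.3 -404.8   59.1   56.3   89.2]
top white (261, 54, 39, 37) [897.2 -48.8  97.6  96.6  89.2]
top white (419, 155, 34, 33) [ 633.3 -433.8   74.3   51.7   44.6]
top white (375, 161, 27, 33) [ 619.7 -314.1   51.3   75.9   71.9]
top brass (208, 170, 19, 23) [614.1 112.   36.9  51.2  68.5]
top brass (322, 240, 17, 17) [ 444.1 -165.1   36.2   38.3   44. ]
scene blue (335, 321, 37, 38) [629.4 316.3  63.2  57.6   6.7]
scene yellow (222, 139, 27, 23) [ 440.3 -287.2   73.9   64.3   79.7]
scene yellow (278, 268, 24, 18) [620.2 117.8  33.4  45.5  68.4]
scene yellow (258, 157, 15, 11) [ 411.3 -191.1   40.1   36.8   12.1]
scene red (342, 224, 31, 26) [420.3 151.1  75.4  72.7  20.3]
scene red (301, 195, 28, 26) [431.8  16.2  70.6  57.4  25.9]
scene green (382, 273, 35, 34) [465.6 310.9  67.7  57.3  10.2]
scene pink (186, 128, 28, 22) [ 4.845e+02 -3.951e+02  6.670e+01  7.290e+01  4.000e-01]
scene white (521, 391, 39, 29) [464.3 648.   51.7  72.6  46.6]
scene brass (222, 140, 27, 21) [ 433.2 -294.7   67.7   65.1   79.7]
```

View pics/crop1.png

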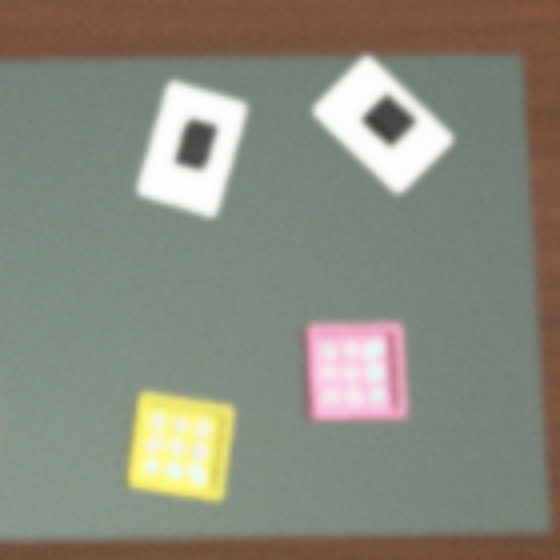

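Two look-alike covers: (388,177) and (435,171). The left one, (388,177), is the one meant because it has the larger y. Trays shaped alike are yellow (385,251), pink (429,233), green and blue; the yellow one is at (385,251). The crop confirms both choices.

drive_tool --motion '[[[85,12.3,-8.4,0,1.8],[85,12.3,-8.4,0,1.8],[85,12.3,-8.4,0,1.8],[85,12.3,-8.4,0,1.8],[85,12.3,-8.4,0,1.8],[85,12.3,-8.4,0,1.8],[85,12.3,-8.4,0,1.8],[85,12.3,-8.4,0,1.8],[85,12.3,-8.4,0,1.8],[85,12.3,-8.4,0,1.8]]]'

```text
t: 1.1
tcp_pos: [0.4518, -0.2662, 0.231]
tool_rot: [1.0, 0.002, 0.0, -0.001]
force: [-1.7, -0.5, -0.4]
finger_gap: 0.992
gripper_force: 0.0
```

```bash
cat >> h.py <<'E'
def yawdeg(s): v=R.from_quat(s["tool_rot"]).apply([1,0,0]); return np.degrees(np.arctan2(v[1],v[0]))
def go(x,y,z,a):
    "units for a move (mm, deg) from the measured pose"
    s=manip.sense(); r=R.from_quat(s["tool_rot"]); d=r.inv().apply(np.array([x,y,z])/1000-s["tcp_pos"])/.03
    print("go",np.round(d,3),"yaw",round((yawdeg(s)-a)/8,3))
def st():
    s=manip.sense(); print("t %.2f"%s["t"],np.round(s["tcp_pos"]*1000,1),"a %.2f"%yawdeg(s),"q",np.round(s["q"],2),"F",np.round(s["force"],1),"gap %.3f grip %.1f"%(s["finger_gap"],s["gripper_force"]))
def look(tag,cols,zz={},save=True,amin=300,k=5):
    c=cam("wrist"); im=manip.snapshot("wrist")
    if save: cv2.imwrite(f"pics/{tag}.png",im[:,:,::-1])
    for col in cols:
        for b in blobs(im,col,amin,k)[:4]:
            print(col,cv2.boundingRect(b),rect(c,b,zz.get(col,.02)))
E
python3 - <<'E'
from h import *
st(); look("w1",["yellow","red","white","pink","black"],{"white":.006,"black":.03})
st()
E
```

```text
t 1.10 [ 451.8 -266.2  231. ] a 0.20 q [-0.75  0.39  1.68  0.    1.07  0.82] F [-1.7 -0.5 -0.4] gap 0.992 grip 0.0
yellow (274, 169, 55, 55) [ 434.6 -297.5   57.1   58.6   79.9]
yellow (154, 183, 40, 38) [ 427.8 -144.4   46.8   46.5   78.5]
red (11, 172, 75, 61) [427.3   6.4  56.4  69.7  25.5]
white (287, 0, 67, 70) [ 619.  -314.    50.5   70.9   71.7]
white (394, 0, 79, 57) [ 634.6 -435.    74.4   51.2   43.7]
white (370, 137, 43, 48) [ 475.8 -407.1   45.3   56.4   89.6]
white (283, 179, 35, 34) [ 432.7 -297.4   38.4   39.    81.6]
pink (366, 136, 58, 50) [ 4.776e+02 -4.045e+02  5.660e+01  6.230e+01  2.000e-01]
black (0, 258, 560, 162) [ 2.308e+02 -2.732e+02  2.573e+02  8.194e+02  3.000e-01]
black (68, 0, 120, 88) [ 605.2 -119.1   91.    93.4   15.8]
t 1.15 [ 450.4 -268.4  231. ] a 0.12 q [-0.75  0.39  1.68  0.    1.07  0.82] F [0.7 0.3 0.4] gap 0.994 grip 0.0
```

View pics/w1.png

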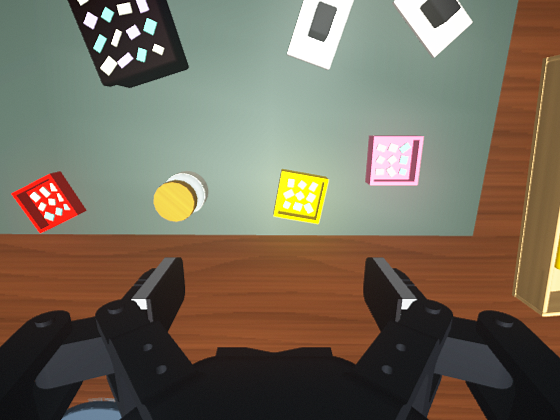

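drive_tool --motion '[[[85,1.65,-14,0,0],[85,1.65,-14,0,0],[85,1.65,-14,0,0],[85,1.65,-14,0,0],[85,1.65,-14,0,0],[85,1.65,-14,0,0],[85,1.65,-14,0,0],[85,1.65,-14,0,0],[85,1.65,-14,0,0],[85,1.65,-14,0,0]]]'

```text
t: 2.15
tcp_pos: [0.5005, 0.1502, 0.2311]
tool_rot: [1.0, -0.0, 0.0, -0.0]
force: [0.0, -0.6, 0.4]
finger_gap: 0.995
gripper_force: 0.0
```

```bash
python3 - <<'E'
from h import *
manip.snapshot("wrist");manip.snapshot("wrist")
st(); look("w2",["blue","green","red","brass","black"],{"brass":.008,"black":.008})
st(); go(624,313,120,6.8)
E
```

```text
t 2.25 [500.1 147.7 231. ] a -0.20 q [ 0.07  0.39  1.69 -0.    1.06  1.65] F [-0.3 -0.5 -0.1] gap 0.990 grip 0.0
blue (84, 36, 72, 64) [624.8 311.6  59.   63.2   6.7]
green (112, 188, 63, 54) [460.7 305.8  59.1  64.3   9.8]
red (235, 213, 63, 59) [423.4 157.5  77.8  78.   89.7]
red (352, 210, 60, 53) [427.4  12.4  64.1  57.5  25.5]
brass (282, 51, 48, 58) [614.3 111.5  37.1  51.1  67.6]
brass (526, 222, 34, 40) [ 415.4 -200.9   59.    41.6   14.2]
black (0, 258, 560, 162) [259.9 139.  872.7 273.9  89.7]
black (475, 27, 85, 108) [ 604.9 -129.5  102.    90.6   16. ]
t 2.30 [500.2 147.2 231.1] a -0.28 q [ 0.07  0.39  1.69 -0.    1.06  1.65] F [ 0.7 -1.1  1.1] gap 0.996 grip 0.0
go [ 4.104 -5.55   3.694] yaw -0.885
```

View pics/w2.png

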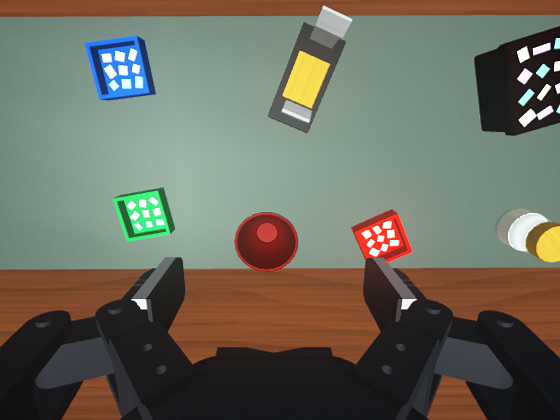

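drive_tool --motion '[[[85,1.9,-5.2,2.0,-0.88],[85,1.9,-5.2,2.0,-0.88],[85,1.9,-5.2,2.0,-0.88],[85,1.9,-5.2,2.0,-0.88],[85,1.9,-5.2,2.0,-0.88],[85,1.9,-5.2,2.0,-0.88],[85,1.9,-5.2,2.0,-0.88]]]'

```text
t: 3.0
tcp_pos: [0.5579, 0.3023, 0.1716]
tool_rot: [0.998, 0.058, -0.0, 0.0]
force: [0.2, 0.1, -1.2]
finger_gap: 0.995
gripper_force: 0.0
```

```bash
python3 - <<'E'
from h import *
manip.snapshot("wrist")
st(); look("w3",["blue"])
c=cam("wrist");print(c[3],proj(c,cast(c,[[274,209]],.02)),cast(c,[[274,209]],.02))
E
```

```text
t 3.05 [558.  302.5 171.9] a 6.70 q [ 0.32  0.61  1.46 -0.    1.07  1.78] F [ 0.1 -0.1 -0.2] gap 0.992 grip 0.0
blue (239, 91, 62, 63) [625.2 314.2  55.8  56.7   6.7]
[0.62604178 0.31076969 0.31631182] [[274. 209.]] [[0.5424103  0.30070098 0.02      ]]
```

drive_tool --motion '[[[85,2.27,-0.13,2,0],[85,2.27,-0.13,3.2,0],[85,2.27,-0.13,4.4,0],[85,2.27,-0.13,5.2,0],[85,2.27,-0.13,5.76,0],[85,2.27,-0.13,5.76,0],[85,2.27,-0.13,5.76,0],[56,2.27,-0.13,5.76,0],[50,2.27,-0.13,5.76,0],[50,2.27,-0.13,5.76,0]]]' --squeeze 40

```text
t: 4.1
tcp_pos: [0.6264, 0.3171, 0.0011]
tool_rot: [0.998, 0.06, 0.002, -0.0]
force: [-0.8, -0.3, 5.6]
finger_gap: 0.643
gripper_force: 43.8
```

drive_tool --motion '[[[50,0,0,0,0],[50,0,0,0,0],[50,0,0,0,0],[50,0,0,0,0],[50,0,0,-0.5,0],[50,0,0,-1.2,0],[50,0,0,-1.2,0]]]'

```text
t: 4.8
tcp_pos: [0.6274, 0.3175, 0.0385]
tool_rot: [0.998, 0.06, 0.003, -0.001]
force: [0.4, 0.3, 0.1]
finger_gap: 0.644
gripper_force: 43.2
```

```bash
python3 - <<'E'
from h import *
st(); look("w4",["blue"],{"blue":.055},k=9); go(614-63,111.5+25,155,-22)
E
```

```text
t 4.80 [627.4 317.5  38.5] a 6.85 q [0.31 0.86 1.35 0.   0.93 1.76] F [0.4 0.3 0.1] gap 0.644 grip 43.2
blue (192, 212, 165, 124) [626.5 317.4  63.2  77.8   6.9]
go [-3.197  5.674 -3.955] yaw 3.606
```

View pics/w4.png

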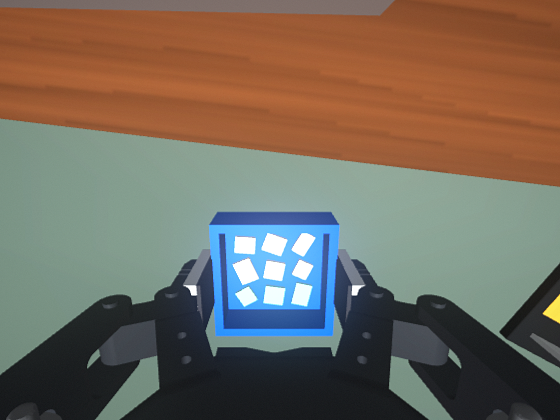

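```bash
cat >> h.py <<'E'
def tool(p):
    s=manip.sense(); return np.round(R.from_quat(s["tool_rot"]).inv().apply(p-s["tcp_pos"])*1000,1)
E
python3 - <<'E'
from h import *
im=cv2.imread("pics/w4.png"); g=cv2.cvtColor(im,cv2.COLOR_BGR2HSV)
print([list(map(int,im[r,275])) for r in range(206,232,2)]); print([list(map(int,im[r,275])) for r in range(326,346,2)])
c=cam("wrist"); p=cast(c,[[210,225],[339,225],[334,335],[216,335]],.0574); print(tool(p),tool(p.mean(0)))
st()
E
```

```text
[[167, 172, 148], [168, 172, 147], [170, 175, 152], [154, 101, 75], [154, 88, 63], [156, 91, 65], [156, 91, 66], [159, 94, 69], [160, 96, 72], [197, 110, 76], [255, 196, 103], [255, 194, 103], [255, 192, 103]]
[[146, 80, 41], [178, 91, 43], [255, 157, 53], [253, 154, 49], [255, 151, 45], [189, 159, 123], [150, 155, 128], [150, 155, 128], [149, 155, 125], [145, 153, 126]]
[[ 26.1 -27.4 -20.3]
 [ 26.1  28.  -20.4]
 [-29.3  28.7 -20.6]
 [-29.3 -27.7 -20.6]] [ -1.6   0.4 -20.5]
t 4.85 [626.4 317.1  36.9] a 6.85 q [0.31 0.86 1.35 0.   0.93 1.76] F [ 0.  -1.2 -0.9] gap 0.650 grip 43.2
```

drive_tool --motion '[[[50,0,0,-3,0],[50,-1.5,2,-4,1.5],[50,-3.2,5.7,-4,3.6],[50,-3.2,5.7,-4,3.6],[50,-3.2,5.7,-4,3.6],[50,-3.2,5.7,-4,3.6],[50,-3.2,5.7,-4,3.6],[50,-3.2,5.7,-4,3.6],[50,-3.2,5.7,-4,3.6],[50,-3.2,5.7,-4,3.6]]]'

```text
t: 5.85
tcp_pos: [0.5502, 0.1367, 0.1539]
tool_rot: [0.982, -0.189, -0.0, -0.0]
force: [-0.1, 1.1, 0.4]
finger_gap: 0.645
gripper_force: 43.2
```

```bash
python3 - <<'E'
from h import *
manip.snapshot("wrist"); st(); manip.snapshot("wrist"); st(); look("w5",["brass","black"],{"brass":.008,"black":.008});st()
E
```

```text
t 5.90 [550.1 136.6 153.9] a -21.85 q [0.05 0.55 1.65 0.   0.94 2.  ] F [ 0.3  0.5 -0.4] gap 0.643 grip 43.2
t 5.95 [550.1 136.4 154. ] a -21.86 q [0.05 0.55 1.65 0.   0.94 2.  ] F [-0.4  0.  -0.3] gap 0.644 grip 43.2
brass (252, 93, 42, 58) [614.1 111.7  37.   50.3  68.1]
black (0, 287, 560, 133) [369.1 201.4 689.5 182.6  68.1]
black (468, 0, 92, 92) [ 594.  -106.1   90.8   71.6   69.2]
t 6.00 [550.  136.2 154.1] a -21.88 q [0.05 0.55 1.65 0.   0.94 2.  ] F [ 0.2 -0.3 -0.3] gap 0.647 grip 43.2
```

View pics/w5.png

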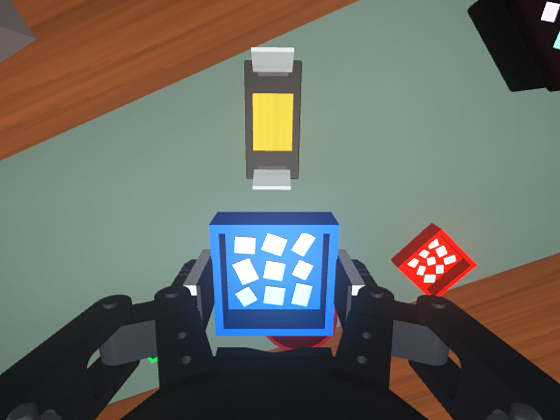

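```bash
python3 - <<'E'
from h import *
im=cv2.imread("pics/w5.png"); c=cam("wrist")
g=cv2.inRange(im,(40,40,40),(85,85,85)); g[190:]=0; g[:,:235]=0;g[:,310:]=0
cs=max(cv2.findContours(g,cv2.RETR_EXTERNAL,cv2.CHAIN_APPROX_NONE)[0],key=cv2.contourArea)
print(cv2.boundingRect(cs),rect(c,cs,.008))
for col in("red",): print(rect(c,blobs(im[:,:,::-1].copy(),"red",300,5)[0],.02))
go(615.7,111.5,125,-21.9)
E
```

```text
(244, 60, 22, 29) [657.9 110.7  18.2  22.7  69.8]
[428.4  12.8  69.   56.2  25.6]
go [ 2.339 -0.051  0.968] yaw 0.003
```

drive_tool --motion '[[[50,1,0,0.5,0],[50,2.34,-0.05,0.97,0],[50,2.34,-0.05,0.97,0],[50,2.34,-0.05,0.97,0],[50,2.34,-0.05,0.97,0],[50,2.34,-0.05,0.97,0]]]'

```text
t: 6.6
tcp_pos: [0.6146, 0.1111, 0.1258]
tool_rot: [0.982, -0.19, -0.0, -0.0]
force: [0.3, 0.5, -0.3]
finger_gap: 0.641
gripper_force: 43.1
```

```bash
python3 - <<'E'
from h import *
st(); manip.snapshot("wrist"); st(); go(615.7,111.5,13,-21.9)
im=manip.snapshot("scene"); c=cam("scene"); u=proj(c,[.614,.112,.05])[0].astype(int); cv2.imwrite("pics/s1.png",cv2.resize(im[u[1]-60:u[1]+60,u[0]-80:u[0]+80,::-1],None,fx=5,fy=5))
E
```

```text
t 6.60 [614.6 111.1 125.8] a -21.92 q [0.   0.66 1.52 0.   0.96 1.95] F [ 0.3  0.5 -0.3] gap 0.641 grip 43.1
t 6.65 [614.8 111.1 125.9] a -21.92 q [0.   0.66 1.52 0.   0.96 1.95] F [-0.2 -0.2  0.3] gap 0.642 grip 43.1
go [ 0.023 -0.025  3.764] yaw -0.002
```

View pics/s1.png

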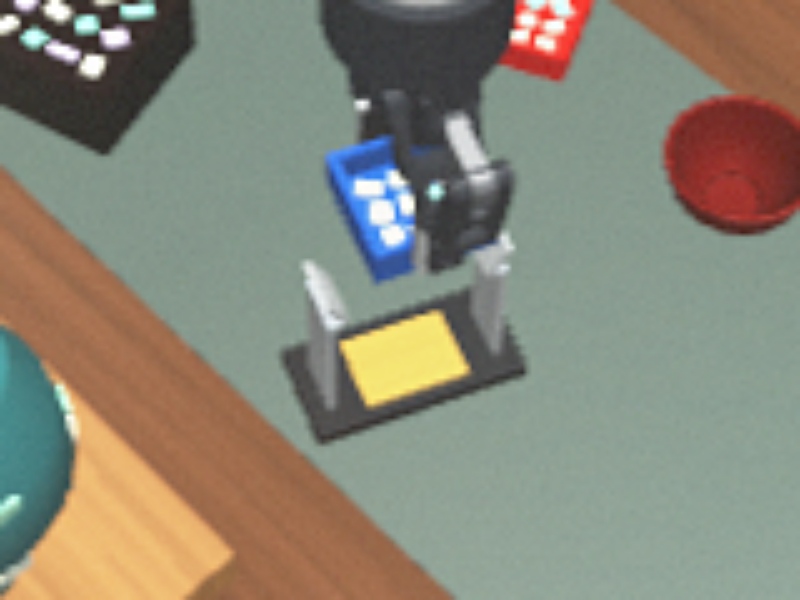

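drive_tool --motion '[[[50,0.02,-0.02,0.6,0],[50,0.02,-0.02,1.2,0],[50,0.02,-0.02,1.8,0],[50,0.02,-0.02,2.4,0],[50,0.02,-0.02,3,0],[50,0.02,-0.02,3.4,0],[50,0.02,-0.02,3.6,0],[50,0.02,-0.02,3.7,0],[50,0.02,-0.02,3.7,0]]]'

```text
t: 7.6
tcp_pos: [0.6166, 0.1108, 0.0146]
tool_rot: [0.982, -0.19, 0.0, -0.0]
force: [0.4, -0.1, -0.3]
finger_gap: 0.643
gripper_force: 43.2
```

```bash
python3 - <<'E'
from h import *
st();manip.snapshot("wrist");st();go(615.7,111.5,9,-21.9)
E
```

```text
t 7.60 [616.6 110.8  14.6] a -21.96 q [-0.    0.82  1.56  0.    0.76  1.95] F [ 0.4 -0.1 -0.3] gap 0.643 grip 43.2
t 7.65 [616.8 110.8  15. ] a -21.96 q [-0.    0.82  1.56  0.    0.76  1.95] F [-0.9 -1.  -1.3] gap 0.643 grip 43.2
go [-0.044 -0.006  0.199] yaw -0.007
```

drive_tool --motion '[[[50,-0.04,0,0.12,0],[50,-0.04,0,0.2,0],[50,-0.04,0,0.21,0],[50,-0.04,0,0.21,0],[75,-0.04,0,0.21,0],[75,-0.04,0,0.21,0],[75,-0.04,0,0.21,0],[75,-0.04,0,0.21,0]]]'

```text
t: 8.45
tcp_pos: [0.6152, 0.1112, 0.0079]
tool_rot: [0.982, -0.19, -0.0, 0.0]
force: [-0.4, 0.2, 0.3]
finger_gap: 0.88
gripper_force: 0.0
```

drive_tool --motion '[[[75,0,0,-0.8,0],[75,0,0,-2,0],[75,0,0,-3.4,0],[75,-1.2,0,-4.6,0],[85,-2.4,0,-4.8,0],[85,-2.4,0,-4.8,0],[85,-2.4,0,-4.8,0],[85,-2.4,0,-4.8,0]]]'

```text
t: 9.25
tcp_pos: [0.5495, 0.1379, 0.1518]
tool_rot: [0.982, -0.191, 0.0, -0.0]
force: [0.9, 0.0, -0.1]
finger_gap: 0.995
gripper_force: 0.0
```

```bash
python3 - <<'E'
from h import *
manip.snapshot("wrist");st(); look("w6",["blue","red"],{"blue":.028},k=9)
E
```

```text
t 9.30 [549.6 137.8 151.6] a -21.99 q [ 0.05  0.55  1.66 -0.    0.93  2.  ] F [-0.3  0.3  0.2] gap 0.993 grip 0.0
blue (239, 86, 70, 70) [613.9 111.7  56.7  56.1  68. ]
red (394, 223, 86, 79) [428.5  13.4  69.1  56.9  25.6]
red (263, 286, 76, 64) [420.1 160.2  79.7  75.4  74.2]
```

View pics/w6.png

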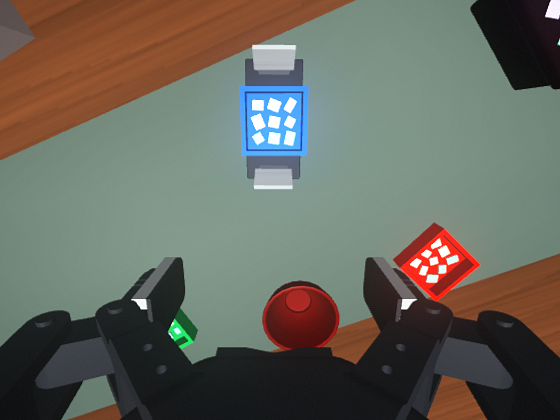

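Blue sits centred at (273,121), square between the clips. Next is yellow.

drive_tool --motion '[[[85,-0.36,15.3,-0.7,-1.5],[85,-0.36,15.3,-0.7,-1.5],[85,-0.36,15.3,-0.7,-1.5],[85,-0.36,15.3,-0.7,-1.5],[85,-0.36,15.3,-0.7,-1.5],[85,-0.36,15.3,-0.7,-1.5],[85,-0.36,15.3,-0.7,-1.5],[85,-0.36,15.3,-0.7,-1.5],[85,-0.36,15.3,-0.7,-1.5],[85,-0.36,15.3,-0.7,-1.5]]]'

```text
t: 10.35
tcp_pos: [0.3662, -0.2897, 0.1731]
tool_rot: [0.996, -0.09, 0.001, 0.002]
force: [0.1, -0.6, 0.1]
finger_gap: 0.993
gripper_force: 0.0
```

drive_tool --motion '[[[85,0,0,0,0],[85,0,0,0,0],[85,0,0,0,0]]]'

```text
t: 10.65
tcp_pos: [0.367, -0.2817, 0.1727]
tool_rot: [0.996, -0.086, -0.001, -0.001]
force: [-0.1, 0.5, -0.6]
finger_gap: 0.993
gripper_force: 0.0
```

```bash
python3 - <<'E'
from h import *
manip.snapshot("wrist");st(); look("w7",["yellow","pink"],k=5);st(); go(434.5,-297,0,-10.1)
E
```

```text
t 10.70 [ 367.2 -281.6  172.8] a -9.83 q [-0.9   0.41  1.89  0.    0.85  0.85] F [-0.6 -0.2 -0.7] gap 0.995 grip 0.0
yellow (248, 91, 62, 62) [ 433.9 -297.5   56.3   55.    80.1]
yellow (85, 119, 53, 52) [ 440.7 -135.9   49.    47.9   80.1]
pink (353, 8, 74, 82) [ 4.780e+02 -4.048e+02  5.760e+01  6.200e+01  2.000e-01]
t 10.75 [ 367.3 -281.7  172.9] a -9.82 q [-0.9   0.41  1.89  0.    0.85  0.85] F [ 0.1 -0.2  0.1] gap 0.995 grip 0.0
go [2.298 0.124 5.763] yaw 0.036
```

drive_tool --motion '[[[85,2.28,0.14,2,0],[85,2.28,0.14,3.2,0],[85,2.28,0.14,4.4,0],[85,2.28,0.14,5.2,0],[85,2.28,0.14,5.73,0],[85,2.28,0.14,5.73,0],[85,2.28,0.14,5.73,0],[60,2.28,0.14,5.73,0],[50,2.28,0.14,5.73,0],[50,2.28,0.14,5.73,0]]]'

```text
t: 11.75
tcp_pos: [0.4342, -0.3, 0.0028]
tool_rot: [0.996, -0.087, 0.001, 0.001]
force: [0.2, 1.5, 6.0]
finger_gap: 0.644
gripper_force: 43.2
```

drive_tool --motion '[[[50,0,0,0,0],[50,0,0,0,0],[50,0,0,0,0],[50,0,0,-0.5,0],[50,0,0,-1.5,0],[50,0,0,-3,0],[50,0,0,-5,0],[50,0,0,-5,0],[50,0,0,-5,0]]]'

```text
t: 12.65
tcp_pos: [0.4345, -0.3005, 0.1538]
tool_rot: [0.996, -0.087, 0.002, 0.002]
force: [-0.4, -0.6, -0.4]
finger_gap: 0.644
gripper_force: 42.6
```

```bash
cat >> h.py <<'E'
def held(col,tag,dz):
    "centre of held tray in tool frame; underside at TCP z - dz"
    manip.snapshot("wrist"); c=cam("wrist"); s=manip.sense(); im=manip.snapshot("wrist"); cv2.imwrite(f"pics/{tag}.png",im[:,:,::-1])
    h=cv2.cvtColor(im,cv2.COLOR_RGB2HSV); b=blobs(im,col,2000,15)[0]; x,y,w,hh=cv2.boundingRect(b)
    print((x,y,w,hh)); z=s["tcp_pos"][2]-dz+.02
    v=h[:,x+w//2-10:x+w//2+10,2].mean(1)
    j=y+4+int(np.argmax(np.diff(v[y+4:y+25])))+1   # outer far wall (dark) -> rim (bright)
    print("rim row",j,"near",y+hh-1); p=cast(c,[[x,j],[x+w-1,j],[x+w/2,y+hh-1],[x+w/2,j]],z); t=tool(p); print(t)
    print("centre x",(t[2,0]+t[3,0])/2,"y",(t[0,1]+t[1,1])/2)
E
python3 - <<'E'
from h import *
st(); held("yellow","w8",.001); st(); go(615.5,111.5,162,-21.9)
E
```

```text
t 12.65 [ 434.5 -300.5  153.8] a -9.96 q [-0.82  0.51  1.75  0.    0.87  0.93] F [-0.4 -0.6 -0.4] gap 0.644 grip 42.6
(209, 209, 130, 123)
rim row 222 near 331
[[ 27.8 -27.4 -20.3]
 [ 27.7  28.5 -20.3]
 [-27.6   0.7 -20.2]
 [ 27.8   0.8 -20.3]]
centre x 0.09999999999999964 y 0.5500000000000007
t 12.75 [ 432.8 -298.8  150.6] a -9.97 q [-0.82  0.51  1.76 -0.    0.87  0.93] F [-0.5 -0.4 -0.9] gap 0.644 grip 42.6
go [  3.631 -14.525  -0.372] yaw 1.491
```

drive_tool --motion '[[[50,3.58,-14.54,0,1.49],[50,3.58,-14.54,0,1.49],[50,3.58,-14.54,0,1.49],[50,3.58,-14.54,0,1.49],[50,3.58,-14.54,0,1.49],[50,3.58,-14.54,0,1.49],[50,3.58,-14.54,0,1.49],[50,3.58,-14.54,0,1.49],[50,3.58,-14.54,0,1.49],[50,3.58,-14.54,0,1.49]]]'

```text
t: 13.75
tcp_pos: [0.6152, 0.1171, 0.1483]
tool_rot: [0.982, -0.187, -0.001, -0.001]
force: [0.3, -0.7, -1.4]
finger_gap: 0.644
gripper_force: 42.7
```

drive_tool --motion '[[[50,0,0,0,0],[50,0,0,0,0],[50,0,0,0,0],[50,0,0,0,0]]]'

```text
t: 14.15
tcp_pos: [0.6142, 0.1099, 0.1509]
tool_rot: [0.982, -0.191, -0.001, 0.0]
force: [-0.2, -0.5, -0.1]
finger_gap: 0.64
gripper_force: 42.7
```

```bash
python3 - <<'E'
from h import *
manip.snapshot("wrist");st();held("yellow","w9",.001);go(614.1,112.2,35,-21.95)
E
```

```text
t 14.20 [614.4 110.1 151.1] a -22.01 q [-0.    0.62  1.51 -0.    1.01  1.95] F [ 0.9  0.2 -0.8] gap 0.645 grip 42.7
(209, 209, 130, 124)
rim row 222 near 332
[[ 27.1 -27.5 -18.9]
 [ 27.1  28.4 -18.9]
 [-28.8   0.6 -18.9]
 [ 27.1   0.6 -18.9]]
centre x -0.8499999999999996 y 0.4499999999999993
go [-0.039 -0.044  3.88 ] yaw -0.003
```

drive_tool --motion '[[[50,-0.02,-0.04,1,0],[50,-0.02,-0.04,2,0],[50,-0.02,-0.04,2.6,0],[50,-0.02,-0.04,3.2,0],[50,-0.02,-0.04,3.6,0],[50,-0.02,-0.04,3.83,0],[50,-0.02,-0.04,3.83,0],[50,-0.02,-0.04,3.83,0],[50,-0.02,-0.04,3.83,0]]]'

```text
t: 15.2
tcp_pos: [0.6154, 0.1129, 0.0373]
tool_rot: [0.982, -0.19, 0.001, -0.0]
force: [0.2, 0.5, -0.3]
finger_gap: 0.643
gripper_force: 42.7
```

```bash
python3 - <<'E'
from h import *
st();manip.snapshot("wrist");st();go(614.5,112,28.5,-21.95)
E
```

```text
t 15.20 [615.4 112.9  37.3] a -21.88 q [ 0.    0.79  1.56 -0.    0.79  1.96] F [ 0.2  0.5 -0.3] gap 0.643 grip 42.7
t 15.25 [615.3 113.   37.3] a -21.88 q [0.   0.79 1.56 0.   0.79 1.96] F [ 1.1 -0.8 -0.8] gap 0.643 grip 42.7
go [-0.015  0.04   0.294] yaw 0.009
```

drive_tool --motion '[[[50,-0.02,0.04,0.12,0],[50,-0.02,0.04,0.22,0],[50,-0.02,0.04,0.29,0],[50,-0.02,0.04,0.29,0],[50,-0.02,0.04,0.29,0]]]'

```text
t: 15.75
tcp_pos: [0.6138, 0.112, 0.0307]
tool_rot: [0.982, -0.19, 0.0, 0.0]
force: [-5.3, -0.9, 17.8]
finger_gap: 0.644
gripper_force: 44.7
```

drive_tool --motion '[[[75,0,0,0,0],[75,0,0,0,0],[75,0,0,0,0],[75,0,0,0,0]]]'

```text
t: 16.15
tcp_pos: [0.6134, 0.112, 0.0271]
tool_rot: [0.982, -0.19, -0.0, 0.0]
force: [0.7, 0.5, 0.8]
finger_gap: 0.882
gripper_force: 0.0
```

drive_tool --motion '[[[75,0,0,-0.8,0],[75,0,0,-2,0],[75,0,0,-3.4,0],[75,-1.2,0,-4.2,0],[85,-2.4,0,-4.2,0],[85,-2.4,0,-4.2,0],[85,-2.4,0,-4.2,0],[85,-2.4,0,-4.2,0]]]'

```text
t: 16.95
tcp_pos: [0.548, 0.1386, 0.1534]
tool_rot: [0.982, -0.19, 0.001, -0.0]
force: [-0.2, 0.2, 0.0]
finger_gap: 0.993
gripper_force: 0.0
```

```bash
python3 - <<'E'
from h import *
manip.snapshot("wrist");st(); look("w10",["yellow","blue","red"],{"yellow":.048,"blue":.028},k=9);st(); go(432-70*np.cos(np.radians(25)),15+70*np.sin(np.radians(25)),172,-25)
E
```

```text
t 17.00 [548.1 138.5 153.3] a -21.91 q [ 0.05  0.55  1.66 -0.    0.93  2.  ] F [-0.8  0.4 -0.6] gap 0.998 grip 0.0
yellow (237, 82, 74, 76) [612.9 112.2  56.8  56.7  68. ]
red (393, 222, 87, 78) [428.6  13.   69.   56.9  25.7]
red (262, 283, 77, 66) [419.2 160.5  80.3  77.9  74. ]
t 17.05 [548.  138.4 153.2] a -21.92 q [ 0.05  0.55  1.66 -0.    0.93  2.  ] F [-0.6 -0.   0.2] gap 1.001 grip 0.0
go [-4.381  5.136 -0.63 ] yaw 0.385
```

View pics/w10.png

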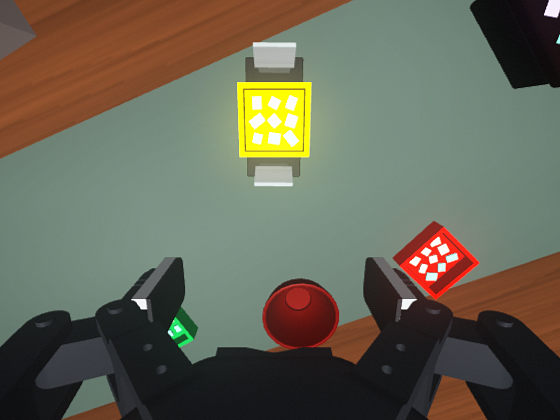

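drive_tool --motion '[[[85,-3.48,6.8,-0.65,-5.94],[85,-3.48,6.8,-0.65,-5.94],[85,-3.48,6.8,-0.65,-5.94],[85,-3.48,6.8,-0.65,-5.94],[85,-3.48,6.8,-0.65,-5.94],[85,-3.48,6.8,-0.65,-5.94],[85,-3.48,6.8,-0.65,-5.94],[85,-3.48,6.8,-0.65,-5.94],[85,-3.48,6.8,-0.65,-5.94],[85,-3.48,6.8,-0.65,-5.94]]]'

```text
t: 18.05
tcp_pos: [0.3746, -0.0113, 0.173]
tool_rot: [0.975, 0.222, 0.0, 0.0]
force: [-0.0, -0.1, 0.1]
finger_gap: 0.996
gripper_force: 0.0
```

```bash
python3 - <<'E'
from h import *
manip.snapshot("wrist");st(); look("w11",["red"],k=5);st(); go(430,14,1.5,25.6)
E
```

```text
t 18.10 [374.4 -11.2 173. ] a 25.66 q [-0.33  0.3   2.09  0.    0.74  0.79] F [-0.2  0.5 -0.6] gap 0.997 grip 0.0
red (75, 0, 92, 99) [432.3 167.5  78.5  80.4  25.6]
red (247, 107, 60, 60) [424.9  10.7  54.7  55.4  25.6]
t 18.15 [374.3 -11.2 173. ] a 25.67 q [-0.33  0.3   2.09  0.    0.74  0.79] F [-0.6 -0.3  0.1] gap 0.992 grip 0.0
go [2.039 0.048 5.716] yaw 0.008
```

drive_tool --motion '[[[85,1.84,0.07,2,0],[85,1.84,0.07,3.2,0],[85,1.84,0.07,4.4,0],[85,1.84,0.07,5.2,0],[85,1.84,0.07,5.72,0],[85,1.84,0.07,5.72,0],[85,1.84,0.07,5.72,0],[60,1.84,0.07,5.72,0],[50,1.84,0.07,5.72,0],[50,1.84,0.07,5.72,0]]]'

```text
t: 19.15
tcp_pos: [0.4253, 0.0103, 0.0027]
tool_rot: [0.975, 0.222, 0.001, 0.001]
force: [-0.2, 0.1, 5.2]
finger_gap: 0.647
gripper_force: 42.2
```

drive_tool --motion '[[[50,0,0,0,0],[50,0,0,0,0],[50,0,0,0,0],[50,0,0,-0.5,0],[50,0,0,-1.5,0],[50,0,0,-3,0],[50,0,0,-5,0],[50,0,0,-5,0],[50,0,0,-5,0]]]'

```text
t: 20.05
tcp_pos: [0.4258, 0.0102, 0.1537]
tool_rot: [0.975, 0.222, 0.003, 0.001]
force: [0.2, 0.6, -1.5]
finger_gap: 0.643
gripper_force: 43.1
```

```bash
sed -i 's/b=blobs(im,col,2000,15)\[0\]/b=min(blobs(im,col,2000,15),key=lambda q:abs(cv2.boundingRect(q)[0]-209))/' h.py; python3 - <<'E'
from h import *
HSV["red"]=((0,150,60),(8,255,255))
st(); held("red","w12",.002); st(); go(614,112,152,-21.95)
E
```

```text
t 20.05 [425.8  10.2 153.7] a 25.64 q [-0.24  0.4   2.   -0.    0.74  0.88] F [ 0.2  0.6 -1.5] gap 0.643 grip 43.1
(193, 209, 153, 148)
rim row 220 near 356
[[ 28.3 -35.  -19.1]
 [ 28.2  31.3 -19.1]
 [-43.   -2.  -19. ]
 [ 28.3  -1.7 -19.1]]
centre x -7.35 y -1.8499999999999996
t 20.15 [423.8  10.6 151.1] a 25.63 q [-0.24  0.4   2.   -0.    0.74  0.88] F [-0.4 -0.6 -2.2] gap 0.647 grip 43.1
go [ 7.178 -0.305 -0.034] yaw 5.948
```

drive_tool --motion '[[[50,7.18,-0.3,0,5.95],[50,7.18,-0.3,0,5.95],[50,7.18,-0.3,0,5.95],[50,7.18,-0.3,0,5.95],[50,7.18,-0.3,0,5.95],[50,7.18,-0.3,0,5.95],[50,7.18,-0.3,0,5.95],[50,7.18,-0.3,0,5.95],[50,7.18,-0.3,0,5.95],[50,7.18,-0.3,0,5.95]]]'

```text
t: 21.15
tcp_pos: [0.6143, 0.1114, 0.1511]
tool_rot: [0.982, -0.19, -0.001, 0.0]
force: [-1.4, 0.0, -0.4]
finger_gap: 0.642
gripper_force: 43.0
```

```bash
python3 - <<'E'
from h import *
HSV["red"]=((0,185,60),(6,255,255))
manip.snapshot("wrist");st();held("red","w13",.002);st();go(614,112,57,-21.95)
im=cv2.imread("pics/w13.png"); print([list(map(int,im[r,275])) for r in range(204,236,2)]); print([list(map(int,im[r,275])) for r in range(324,346,2)]);print([list(map(int,im[270,r])) for r in range(200,220,2)],[list(map(int,im[270,r])) for r in range(330,346,2)])
E
```

```text
t 21.20 [614.5 111.4 151.4] a -21.96 q [ 0.    0.62  1.51 -0.    1.01  1.95] F [ 0.1  0.3 -0.2] gap 0.643 grip 43.0
(210, 209, 128, 143)
rim row 220 near 351
[[ 27.6 -27.4 -17.8]
 [ 27.6  27.9 -17.9]
 [-40.8   0.4 -17.9]
 [ 27.6   0.4 -17.9]]
centre x -6.599999999999998 y 0.25
t 21.30 [614.7 111.5 151.7] a -21.97 q [0.   0.62 1.51 0.   1.01 1.96] F [ 0.5  0.6 -0.3] gap 0.652 grip 43.0
go [-0.029 -0.005  3.157] yaw -0.002
[[253, 253, 254], [255, 255, 255], [184, 195, 238], [62, 95, 226], [65, 95, 187], [67, 96, 190], [66, 95, 189], [69, 96, 191], [77, 101, 247], [94, 121, 255], [94, 119, 255], [93, 118, 255], [80, 106, 255], [255, 255, 255], [255, 255, 255], [255, 255, 255]]
[[42, 54, 255], [43, 55, 255], [37, 50, 255], [26, 41, 255], [134, 147, 140], [129, 143, 145], [129, 143, 142], [129, 142, 141], [128, 142, 140], [128, 140, 138], [127, 138, 135]]
[[114, 114, 135], [122, 121, 141], [47, 49, 91], [50, 52, 95], [50, 52, 98], [50, 53, 99], [51, 53, 93], [57, 68, 255], [57, 70, 255], [58, 71, 255]] [[61, 73, 255], [63, 74, 255], [62, 69, 253], [57, 60, 110], [54, 58, 111], [55, 58, 109], [53, 56, 107], [56, 58, 104]]
```

drive_tool --motion '[[[50,-0.02,-0.01,1,0],[50,-0.02,-0.01,1.8,0],[50,-0.02,-0.01,2.4,0],[50,-0.02,-0.01,2.8,0],[50,-0.02,-0.01,3.1,0],[50,-0.02,-0.01,3.15,0],[50,-0.02,-0.01,3.15,0],[50,-0.02,-0.01,3.15,0]]]'

```text
t: 22.1
tcp_pos: [0.6152, 0.1123, 0.0579]
tool_rot: [0.982, -0.19, 0.001, -0.0]
force: [0.1, -0.0, -0.6]
finger_gap: 0.646
gripper_force: 43.0
```

```bash
python3 - <<'E'
from h import *
st();manip.snapshot("wrist");st();go(614.3,112,50,-21.95)
E
```

```text
t 22.10 [615.2 112.3  57.9] a -21.96 q [0.   0.75 1.56 0.   0.83 1.96] F [ 0.1 -0.  -0.6] gap 0.646 grip 43.0
t 22.15 [615.2 112.3  58. ] a -21.96 q [ 0.    0.75  1.56 -0.    0.83  1.96] F [ 0.2 -0.2  0.3] gap 0.642 grip 43.0
go [-0.024  0.021  0.266] yaw -0.001
```

drive_tool --motion '[[[50,-0.02,0.02,0.1,0],[50,-0.02,0.02,0.18,0],[50,-0.02,0.02,0.24,0],[50,-0.02,0.02,0.24,0],[50,-0.02,0.02,0.24,0]]]'

```text
t: 22.65
tcp_pos: [0.6136, 0.1119, 0.0508]
tool_rot: [0.982, -0.19, 0.0, 0.0]
force: [-1.5, -0.2, 6.1]
finger_gap: 0.646
gripper_force: 43.7
```

drive_tool --motion '[[[75,0,0,0,0],[75,0,0,0,0],[75,0,0,0,0],[75,0,0,0,0]]]'

```text
t: 23.05
tcp_pos: [0.6136, 0.1119, 0.0496]
tool_rot: [0.982, -0.191, -0.0, 0.0]
force: [-0.2, 0.0, 0.1]
finger_gap: 0.878
gripper_force: 0.0
```

drive_tool --motion '[[[75,0,0,-0.8,0],[75,0,0,-2,0],[75,0,0,-3.4,0],[75,-1.2,0,-3.5,0],[85,-2.4,0,-3.5,0],[85,-2.4,0,-3.5,0],[85,-2.4,0,-3.5,0],[85,-2.4,0,-3.5,0]]]'

```text
t: 23.85
tcp_pos: [0.5482, 0.1387, 0.1549]
tool_rot: [0.982, -0.191, 0.001, -0.0]
force: [-0.1, 0.7, 0.3]
finger_gap: 0.995
gripper_force: 0.0
```

```bash
python3 - <<'E'
from h import *
manip.snapshot("wrist");st(); look("w14",["red","yellow","blue"],{"yellow":.048,"blue":.028,"red":.068},k=9);st(); go(619.5-70*np.cos(np.radians(18)),-314+70*np.sin(np.radians(18)),180,-18.2)
E
```

```text
t 23.90 [548.4 138.5 154.8] a -21.99 q [ 0.05  0.55  1.66 -0.    0.93  2.  ] F [ 0.3 -0.2  0.5] gap 0.999 grip 0.0
red (234, 79, 80, 81) [613.3 111.9  56.4  56.   68. ]
red (263, 283, 76, 66) [452.  152.2  66.2  65.2  74.2]
t 23.95 [548.2 138.5 154.7] a -22.00 q [ 0.05  0.55  1.66 -0.    0.93  2.  ] F [-0.5 -0.3  0.6] gap 0.999 grip 0.0
go [ 5.525 13.257 -0.843] yaw -0.475
```

View pics/w14.png

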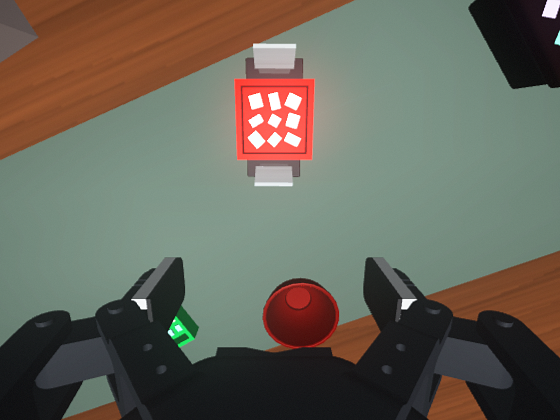

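Red sits centred at (274,119). Now the cover.

drive_tool --motion '[[[85,5.5,13.26,-0.8,-0.47],[85,5.5,13.26,-0.8,-0.47],[85,5.5,13.26,-0.8,-0.47],[85,5.5,13.26,-0.8,-0.47],[85,5.5,13.26,-0.8,-0.47],[85,5.5,13.26,-0.8,-0.47],[85,5.5,13.26,-0.8,-0.47],[85,5.5,13.26,-0.8,-0.47],[85,5.5,13.26,-0.8,-0.47],[85,5.5,13.26,-0.8,-0.47]]]'

```text
t: 24.95
tcp_pos: [0.5519, -0.2985, 0.1789]
tool_rot: [0.987, -0.161, 0.002, 0.002]
force: [0.2, -0.0, -0.2]
finger_gap: 0.994
gripper_force: 0.0
```

drive_tool --motion '[[[85,0,0,0,0],[85,0,0,0,0],[85,0,0,0,0]]]'

```text
t: 25.25
tcp_pos: [0.5511, -0.2902, 0.1785]
tool_rot: [0.988, -0.157, -0.0, -0.0]
force: [-0.4, -0.4, -0.5]
finger_gap: 0.994
gripper_force: 0.0
```

```bash
python3 - <<'E'
from h import *
HSV["black"]=((0,0,0),(180,255,90))
manip.snapshot("wrist");st(); look("w15",["white","black"],{"white":.006,"black":.03},k=3);st(); go(619.5,-314,60,-18.2)
E
```

```text
t 25.30 [ 551.2 -290.3  178.7] a -18.10 q [-0.66  0.59  1.49  0.    1.07  1.22] F [ 0.2  0.7 -0. ] gap 0.997 grip 0.0
white (344, 16, 94, 90) [ 634.1 -434.5   74.2   50.    43.7]
white (250, 78, 52, 78) [ 620.  -314.3   50.6   73.5   71.9]
white (173, 302, 44, 33) [ 431.8 -154.5   49.7   36.2   48.9]
white (376, 199, 39, 42) [ 4.759e+02 -4.080e+02  4.120e+01  4.130e+01  4.000e-01]
black (0, 257, 560, 163) [ 380.8 -241.7  696.   219.7   71.9]
black (12, 132, 147, 125) [ 610.9 -115.9   98.   110.2   16.4]
black (375, 40, 44, 38) [ 633.2 -430.6   30.1   24.5   43.6]
t 25.35 [ 551.3 -290.4  178.8] a -18.10 q [-0.66  0.59  1.49  0.    1.07  1.22] F [ 0.   0.8 -1.4] gap 0.995 grip 0.0
go [2.408 0.043 3.958] yaw 0.012
```

View pics/w15.png

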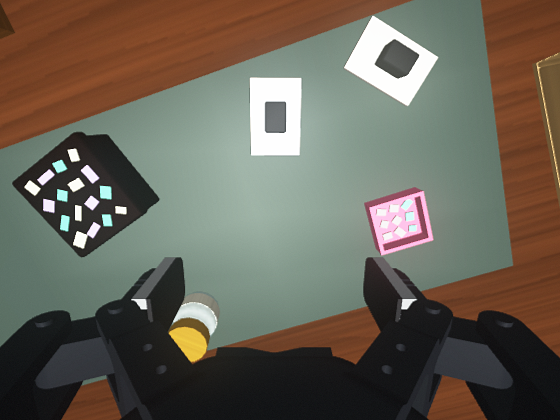

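drive_tool --motion '[[[45,2.42,0.04,2,0],[45,2.42,0.04,3.2,0],[45,2.42,0.04,4.2,0],[45,2.42,0.04,4.8,0],[45,2.42,0.04,5.0,0],[45,2.42,0.04,5.0,0],[45,2.42,0.04,5.0,0]]]'

```text
t: 26.05
tcp_pos: [0.6208, -0.3159, 0.0307]
tool_rot: [0.987, -0.158, 0.001, 0.001]
force: [0.6, -1.0, -0.2]
finger_gap: 0.525
gripper_force: 0.0
```

```bash
python3 - <<'E'
from h import *
manip.snapshot("wrist");st(); look("w16",["white"],{"white":.006},k=3);st(); go(620,-314.3,9,-18.1)
E
```

```text
t 26.10 [ 620.9 -316.3   31.2] a -18.19 q [-0.63  0.86  1.37 -0.    0.91  1.26] F [ 0.5 -0.2 -0.5] gap 0.531 grip 0.0
white (389, 84, 162, 142) [ 633.7 -434.7   73.8   49.7   43.6]
white (227, 184, 88, 115) [ 620.2 -314.1   49.8   73.    71.7]
t 26.15 [ 621.  -316.3   31.3] a -18.19 q [-0.63  0.86  1.37  0.    0.91  1.26] F [0.2 0.4 0.4] gap 0.529 grip 0.0
go [-0.054 -0.055  0.743] yaw -0.012
```

View pics/w16.png

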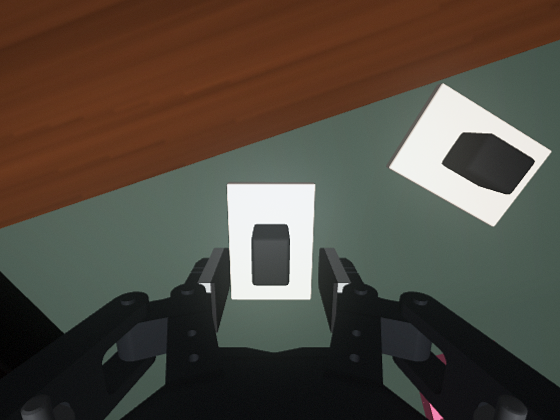

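drive_tool --motion '[[[45,-0.05,-0.05,0.4,0],[45,-0.05,-0.05,0.74,0],[45,-0.05,-0.05,0.74,0],[45,-0.05,-0.05,0.74,0],[14,-0.05,-0.05,0.74,0],[14,-0.05,-0.05,0.74,0],[14,-0.05,-0.05,0.74,0],[14,-0.05,-0.05,0.74,0],[14,-0.05,-0.05,0.74,0]]]' --squeeze 80

```text
t: 27.05
tcp_pos: [0.6191, -0.314, 0.0071]
tool_rot: [0.987, -0.158, 0.0, 0.0]
force: [0.8, -0.1, 2.7]
finger_gap: 0.214
gripper_force: 80.3
```

```bash
python3 - <<'E'
from h import *
st()
E
```

```text
t 27.05 [ 619.1 -314.     7.1] a -18.20 q [-0.63  0.89  1.38  0.    0.87  1.26] F [ 0.8 -0.1  2.7] gap 0.214 grip 80.3
```

drive_tool --motion '[[[14,0,0,-0.4,0],[14,0,0,-1.4,0],[14,0,0,-3,0],[14,0,0,-4.8,0],[14,0,0,-4.8,0],[14,0,0,-4.8,0],[14,0,0,-4.8,0]]]'

```text
t: 27.75
tcp_pos: [0.6176, -0.3128, 0.1495]
tool_rot: [0.987, -0.158, -0.001, -0.001]
force: [-0.8, 0.1, -1.4]
finger_gap: 0.217
gripper_force: 79.8
```

```bash
python3 - <<'E'
from h import *
manip.snapshot("wrist");st();s=manip.sense();c=cam("wrist");im=manip.snapshot("wrist");cv2.imwrite("pics/w17.png",im[:,:,::-1])
for b in blobs(im,"white",2000,3)[:3]:
    r=cv2.minAreaRect(b); p=cast(c,b.reshape(-1,2),s["tcp_pos"][2]-.0075+.006); t=tool(p)[:,:2].astype(np.float32); print(cv2.boundingRect(b),[np.round(v,1) for v in cv2.minAreaRect(t)])
go(614.1,111.7,152,-21.95)
E
```

```text
t 27.80 [ 617.3 -312.6  148.6] a -18.20 q [-0.63  0.71  1.32  0.    1.12  1.26] F [ 0.2  0.5 -2.1] gap 0.214 grip 79.8
(223, 188, 102, 71) [array([19.1,  0.1]), array([50. , 37.3]), np.float64(90.0)]
(346, 94, 97, 86) [array([61.4, 56.2]), array([25.2, 37.4]), np.float64(28.1)]
go [ -4.522 -13.405  -0.084] yaw 0.468
```

drive_tool --motion '[[[14,-4.54,-13.41,-0.1,0.47],[14,-4.54,-13.41,-0.1,0.47],[14,-4.54,-13.41,-0.1,0.47],[14,-4.54,-13.41,-0.1,0.47],[14,-4.54,-13.41,-0.1,0.47],[14,-4.54,-13.41,-0.1,0.47],[14,-4.54,-13.41,-0.1,0.47],[14,-4.54,-13.41,-0.1,0.47],[14,-4.54,-13.41,-0.1,0.47],[14,-4.54,-13.41,-0.1,0.47]]]'

```text
t: 28.85
tcp_pos: [0.6132, 0.1151, 0.1517]
tool_rot: [0.982, -0.188, -0.002, -0.0]
force: [0.0, -0.3, -0.6]
finger_gap: 0.218
gripper_force: 79.8
```

drive_tool --motion '[[[14,0,0,0.6,0],[14,0,0,0.6,0],[14,0,0,0.6,0],[14,0,0,0.6,0],[14,0,0,0.6,0]]]'

```text
t: 29.35
tcp_pos: [0.6155, 0.1103, 0.1361]
tool_rot: [0.982, -0.191, 0.0, -0.0]
force: [-0.8, 0.1, -1.1]
finger_gap: 0.221
gripper_force: 79.8
```

```bash
python3 - <<'E'
from h import *
manip.snapshot("wrist");st();s=manip.sense();c=cam("wrist");im=manip.snapshot("wrist");cv2.imwrite("pics/w18.png",im[:,:,::-1])
for b in blobs(im,"white",2000,3)[:3]:
    p=cast(c,b.reshape(-1,2),s["tcp_pos"][2]-.0075+.006); t=tool(p)[:,:2].astype(np.float32); print(cv2.boundingRect(b),[np.round(v,1) for v in cv2.minAreaRect(t)])
go(613.4,112,104,-21.95)
E
```

```text
t 29.40 [615.5 110.4 136.1] a -22.01 q [-0.    0.64  1.52 -0.    0.98  1.95] F [ 0.   0.  -1.5] gap 0.214 grip 79.8
(223, 187, 103, 73) [array([19.2,  0.5]), array([50.6, 38.3]), np.float64(90.0)]
go [-0.081 -0.018  1.071] yaw -0.006
```

drive_tool --motion '[[[14,-0.08,-0.02,0.6,0],[14,-0.08,-0.02,1.0,0],[14,-0.08,-0.02,1.05,0],[14,-0.08,-0.02,1.05,0],[14,-0.08,-0.02,1.05,0]]]'

```text
t: 29.95
tcp_pos: [0.6136, 0.1124, 0.1046]
tool_rot: [0.982, -0.191, 0.0, -0.0]
force: [0.1, -1.2, 0.2]
finger_gap: 0.217
gripper_force: 79.9
```

```bash
python3 - <<'E'
from h import *
st();manip.snapshot("wrist");st();go(613.2,112.1,75,-21.95)
im=manip.snapshot("scene"); c=cam("scene"); u=proj(c,[.614,.112,.08])[0].astype(int); cv2.imwrite("pics/s2.png",cv2.resize(im[u[1]-45:u[1]+45,u[0]-60:u[0]+60,::-1],None,fx=6,fy=6))
E
```

```text
t 29.95 [613.6 112.4 104.6] a -21.97 q [ 0.    0.68  1.54 -0.    0.92  1.96] F [ 0.1 -1.2  0.2] gap 0.217 grip 79.9
t 30.00 [613.6 112.4 104.7] a -21.96 q [ 0.    0.68  1.54 -0.    0.92  1.96] F [-0.1  0.9 -0.3] gap 0.219 grip 79.9
go [-0.01   0.017  0.991] yaw -0.001
```

drive_tool --motion '[[[14,-0.01,0.01,0.15,0],[14,-0.01,0.01,0.3,0],[14,-0.01,0.01,0.4,0],[14,-0.01,0.01,0.5,0],[14,-0.01,0.01,0.5,0]]]'

```text
t: 30.55
tcp_pos: [0.6131, 0.1124, 0.0894]
tool_rot: [0.982, -0.191, 0.001, -0.0]
force: [-0.6, 0.4, 2.2]
finger_gap: 0.215
gripper_force: 80.5
```

```bash
python3 - <<'E'
from h import *
st();s=manip.sense();print(s["ft_torque"]);go(613.2,112.1,75,-21.95)
E
```

```text
t 30.55 [613.1 112.4  89.4] a -21.97 q [0.   0.71 1.55 0.   0.89 1.96] F [-0.6  0.4  2.2] gap 0.215 grip 80.5
[0.01832106 0.0012555  0.01713067]
go [0.005 0.008 0.479] yaw -0.002
```

drive_tool --motion '[[[14,0,0.01,0.1,0],[14,0,0.01,0.2,0],[14,0,0.01,0.25,0],[14,0,0.01,0.25,0]]]'

```text
t: 30.95
tcp_pos: [0.6126, 0.1123, 0.0816]
tool_rot: [0.982, -0.191, 0.0, -0.0]
force: [-0.2, 0.9, 1.9]
finger_gap: 0.217
gripper_force: 80.1
```

drive_tool --motion '[[[14,0,0,0.07,0],[14,0,0,0.14,0],[14,0,0,0.2,0],[14,0,0,0.2,0],[14,0,0,0.2,0]]]'

```text
t: 31.45
tcp_pos: [0.6122, 0.112, 0.0751]
tool_rot: [0.982, -0.19, -0.0, 0.0]
force: [0.5, 0.4, -0.2]
finger_gap: 0.216
gripper_force: 80.1
```

```bash
python3 - <<'E'
from h import *
st();s=manip.sense();print(s["ft_torque"])
E
```

```text
t 31.45 [612.2 112.   75.1] a -21.96 q [ 0.    0.73  1.56 -0.    0.86  1.96] F [ 0.5  0.4 -0.2] gap 0.216 grip 80.1
[ 0.04566235  0.05684332 -0.02756461]
```

drive_tool --motion '[[[14,0.02,0,0.05,0],[14,0.02,0,0.1,0],[14,0.02,0,0.1,0],[14,0.02,0,0.1,0]]]'

```text
t: 31.85
tcp_pos: [0.6123, 0.112, 0.075]
tool_rot: [0.982, -0.19, -0.001, 0.0]
force: [-4.9, 0.8, 14.7]
finger_gap: 0.217
gripper_force: 82.2
```

```bash
python3 - <<'E'
from h import *
st();im=manip.snapshot("scene"); st();c=cam("scene"); u=proj(c,[.614,.112,.08])[0].astype(int); cv2.imwrite("pics/s3.png",cv2.resize(im[u[1]-45:u[1]+45,u[0]-60:u[0]+60,::-1],None,fx=6,fy=6))
E
```

```text
t 31.85 [612.3 112.   75. ] a -21.95 q [ 0.    0.73  1.56 -0.    0.86  1.96] F [-4.9  0.8 14.7] gap 0.217 grip 82.2
t 31.90 [612.3 111.9  75. ] a -21.95 q [ 0.    0.73  1.56 -0.    0.86  1.96] F [-5.5  0.3 15.8] gap 0.217 grip 82.2
```

drive_tool --motion '[[[14,0,0,-0.08,0],[14,0,0,-0.08,0],[50,0,0,-0.08,0],[50,0,0,-0.08,0],[50,0,0,-0.08,0],[50,0,0,-0.08,0]]]'

```text
t: 32.5
tcp_pos: [0.613, 0.1118, 0.0747]
tool_rot: [0.982, -0.19, -0.0, 0.0]
force: [0.3, -0.6, -0.6]
finger_gap: 0.585
gripper_force: 0.0
```

drive_tool --motion '[[[50,0,0,-0.6,0],[50,0,0,-1.6,0],[50,0,0,-2.8,0],[50,-1.2,0,-3.2,0],[50,-2.8,0,-3.2,0],[50,-4.5,0,-3.2,0],[50,-4.5,0,-3.2,0],[50,-4.5,0,-3.2,0],[50,-4.5,0,-3.2,0]]]'

```text
t: 33.4
tcp_pos: [0.4897, 0.1622, 0.1715]
tool_rot: [0.982, -0.191, 0.001, -0.0]
force: [-0.0, -0.3, 0.2]
finger_gap: 0.582
gripper_force: 0.0
```

```bash
python3 - <<'E'
from h import *
manip.snapshot("wrist");st(); look("w19",["white"],{"white":.074},k=3); 
im=manip.snapshot("scene"); c=cam("scene"); u=proj(c,[.614,.112,.05])[0].astype(int); a=cv2.resize(im[u[1]-45:u[1]+45,u[0]-40:u[0]+40,::-1],(533,600),interpolation=cv2.INTER_CUBIC)
w=cv2.imread("pics/w19.png"); b=cv2.resize(w[0:200,190:279+70],None,fx=1.67,fy=3)
b=cv2.resize(w[20:220,200:290+60],(266,355))
o=np.zeros((600,799,3),np.uint8); o[:,:533]=a; o[:355,533:]=b; cv2.imwrite("pics/fin.png",o)
E
```

```text
t 33.45 [489.9 162.  171.3] a -22.00 q [ 0.1   0.47  1.77 -0.    0.9   2.06] F [ 1.2 -0.9 -0.3] gap 0.585 grip 0.0
white (239, 0, 72, 91) [601.9 115.8  50.4  58.3  68. ]
```

View pics/fin.png

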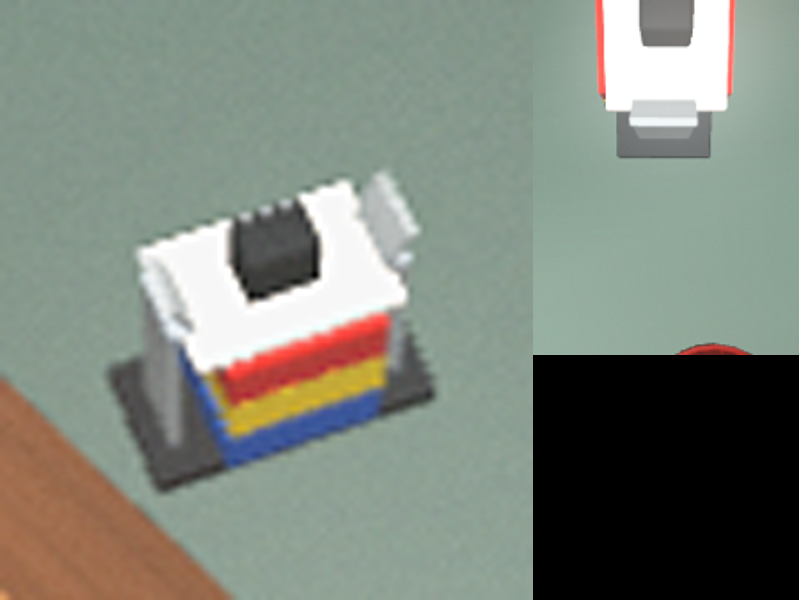

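drive_tool --motion '[[[50,1,0,0,0],[50,2,0,0.6,0],[50,2,0,0.6,0],[50,2,0,0.6,0],[50,2,0,0.6,0]]]'

```text
t: 34.05
tcp_pos: [0.5429, 0.1398, 0.1528]
tool_rot: [0.982, -0.191, -0.001, 0.0]
force: [0.4, 0.6, -0.1]
finger_gap: 0.583
gripper_force: 0.0
```

```bash
python3 - <<'E'
from h import *
manip.snapshot("wrist");st(); c=cam("wrist"); im=manip.snapshot("wrist"); b=blobs(im,"white",1500,3)[0]
ct=np.array([614,112])
for z in(.074,.082):
    p=cast(c,b.reshape(-1,2),z)[:,:2]*1000-ct; a=np.radians(-22); x=p@[np.cos(a),np.sin(a)]; y=p@[-np.sin(a),np.cos(a)]
    print(z,"x %.1f %.1f"%(x.min(),x.max()),*["%d: %.1f..%.1f w %.1f"%(q,y[abs(x-q)<4].min(),y[abs(x-q)<4].max(),np.ptp(y[abs(x-q)<4])) for q in(-30,-15,0,15,30)])
E
```

```text
t 34.10 [542.8 140.  153.1] a -21.96 q [0.05 0.55 1.67 0.   0.93 2.01] F [-0.4 -0.2  0. ] gap 0.588 grip 0.0
0.074 x -36.5 37.7 -30: -25.9..24.3 w 50.2 -15: -25.5..23.9 w 49.3 0: -25.7..24.1 w 49.8 15: -25.8..24.2 w 50.0 30: -26.1..24.3 w 50.3
0.082 x -35.5 36.1 -30: -25.1..23.4 w 48.5 -15: -24.6..23.0 w 47.6 0: -24.8..23.2 w 48.0 15: -24.9..23.3 w 48.2 30: -25.2..23.4 w 48.5
```

The cover measures 74 x 50 mm at the seated height and is level end to end, so both clips are over it.

```bash
python3 -c "
from station import manip
print(manip.sign_off())"
```

```text
the job is handed in; nothing more can be done
None
```

The job is handed in: blue, yellow and red trays are stacked centred in the carrier (each within about 1.5 mm), the white cover is level at its seated height with both clips snapped over its ends, and the gripper is clear, at about 34 s of the 128 s allowed.

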